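# Load the dowel magazine, thick blank first

## Task

Load the two round wooden blanks from the rack into the sloping gravity-feed magazine so that they come out in the right order: first the thick one, then the thin one. Lay each across the two rails at the open upper end and let it roll down, so that the thick blank lies against the stop at the low end and the thin one lies right behind it. Leave the square blank where it is on the rack.

Things in the scene. Friction and masses are not known exactly. Their poses are not given: they have to be found in the camera images.
- thick_blank: Thick round blank: plain pale wooden cylinder, 40 mm diameter, 110 mm long, 95 g, lying level on the rack. Origin at its centre, x along the cylinder's axis (it may have rolled about it). Against the magazine's stop its centre is at y = 80, z = 54 mm in the magazine's frame. The magazine's side walls and its stop stand 52 mm above its rails; a blank put on the rails rolls down by itself.
- thin_blank: Thin round blank: plain pale wooden cylinder, 25 mm diameter, 110 mm long, 40 g, lying level on the rack. Origin at its centre, x along the cylinder's axis. Behind the thick blank its centre is at y = 48, z = 55 mm in the magazine's frame. The magazine's lips keep blanks from being put in anywhere but in its open upper half (y from -99 to about 0 mm).
- square_blank: Bystander: square wooden blank, 32 x 32 x 110 mm (x lengthwise), origin at its centre, on the same fixed rack. There the three blanks lie parallel in any order, 80 mm apart, across two wooden bars whose tops are 40 mm above the table, with 8 mm ridges beside each blank; between the bars are 60 mm of free space for fingers under each blank's middle, down to a board 12 mm high.
- magazine: Fixed steel chute on a 170 x 240 mm board. Origin under the board's centre, on the table; z up, +y downhill (14 degrees). Blanks lie along x on two rails, 60 mm open between them, walls 130 mm apart. Rails are 30 mm high at the stop (y = 95), 78 mm at the open upper end (y = -99). Mid loading bay: x = 0, y = -50, rails 66 mm high. Lips 48 mm over the rails, 90 mm apart, span y = 10 to 95.
Not all that is in view belongs to the job. What is shaped like the thin_blank but green or red is not meant. Leave any pink look-alike of the thick_blank alone.

How it is judged:
By the outcome, as a careful person would: the job done as asked, in the order asked, and still so for the second after the job is handed in, with the robot touching nothing.
It also fails if it takes over 72 s, if anything falls off the work surface, if the arm or the gripper's body presses on something with over 40 N, if the wrist force passes 120 N, or if a joint passes its speed limit or range.

## Robot

A 6-joint arm with a two-finger parallel gripper is mounted at the origin on the work surface. World frame = base frame: x ahead of the robot, y to its left, z up, the work surface at z = 0. Lengths are in m, angles in rad, forces in N, time in s.
With the tool pointing down it reaches from about 0.35 to 0.775 m from the base axis. Payload 7.3 kg.
Tool frame: the origin (TCP) lies at the very end of the fingers, on their centre line; the grasp point (between the pads) lies 19 mm behind it; z points along the fingers, y is the line along which they close (so a half turn about z gives the same grasp; the last joint's range is limited). The gripper opens to 92 mm and grips with 3 to 60 N. Pads are 19 mm wide; open, the fingers measure 130 mm over their backs; the gripper's body (75 mm by 190 mm) begins 47 mm behind the grasp point.
Start: joints at [-1.376, 0.342, 1.524, -0, 1.275, -0.146], TCP at [0.175, -0.495, 0.227] pointing down, gripper open.
Joint ranges: [-2.53, 2.53], [-0.77, 2.02], [0.04, 2.7], [-1, 4.14], [0.28, 2.66], [-3.11, 3.11]. Speed limits (rad/s): [2.57, 2.57, 3.14, 3.14, 3.14, 3.14].

## Interface

Orientations are given as [roll, pitch, yaw] about the fixed x, y, z axes, in that order (R = Rz(yaw) Ry(pitch) Rx(roll)).
In Python, from cell import observe, read_camera, get_calibration, hand_in, search_frame gives the robot as it stands.
- The arm moves only by the tool step_arm, never from a script. Its argument "commands" is a list of rows, each an object with "translation": the shift along the tool's x, y, z in mm, a list of three; "roll": the turn about the tool's z in rad. In form: [{"translation": [x, y, z], "roll": roll}, ...]. A call has 1 to 20 rows; each row shifts and turns the commanded pose from where the row before left it, along the tool's axes as they then stand; what a row does not reach is not made up. A row lasts 1/12 s, in which the tool goes at most 41.7 mm and 7.16 degrees, less where a joint would pass 70% of its speed; a pose out of reach is approached as far as the arm can. A call is refused whole if a number of a shift passes 41.7 or a number of a turn 0.125, either way. A call with a gripper value outside its range is refused whole. "fingers" is the opening, from 0 (shut) to 1 (fully open), set as the call begins (left out, the last holds). The fingers move at their own pace and stop on an object; "grip_force" is the grip in N (left out, the last holds). Time passes only in rows, so rows that do not move let the fingers close. It gives the time, the measured TCP pose, the force, the opening and the grip force at its end, in the units of the state.
- observe(): the state, without advancing time (a new reading comes with each control period).
- read_camera(name): name is "scene" or "top"; returns the picture (400x640x3 uint8, red, green, blue); there is no depth.
- get_calibration(name): a dict with "camera_matrix" (3x3 intrinsics, pixels), "dist_coeffs" ([k1, k2, p1, p2, k3] as OpenCV has them; the pictures are not rectified), "world_from_camera" (4x4, takes a point from camera to world coordinates). Camera axes: x right, y up, looking along -z (the intrinsics and any distortion apply to the point x, -y, -z); pixel columns grow to the right and rows downward; lengths in m; the calibration is good to about 2 mm. A picture is of the moment at which its call begins. get_calibration takes no time and is no camera call.
- hand_in(): hands the job in; it is judged then, once.
Trained networks look in the newest picture that a camera, given by its name, has taken for a name from the list of things; names that differ only in an ending like _2 or _b are one class to them, and where a whole thing is asked for, a point or a joint stands for the part that bears it (a point fixed in the world has none). Each returns a list of dicts, best first, with "confidence" (0 to 1); they miss things now and then, are a little off and sometimes report something else, mostly with a low value. They report only what shows in the picture. A call takes as long as a camera call. They do not tell look-alikes from the thing itself.
- search_frame(camera, name): "at" ([x, y, z] in m, in world coordinates, good to about 4 mm: the middle of the surface that is visible of it).
The state is a dict: "time": time; "qpos": joint angles; "qvel": joint speeds; "joint_efforts": joint torques, N m; "tool_pos": TCP position; "tool_rot": TCP orientation; "contact_force": force on the tool from outside, world axes, zero at the start; "torque": the same for the moment, N m; "opening": finger opening in m; "grip_force": force on a finger pad.
Only numpy, scipy, OpenCV 4.12 (cv2) and the standard library are available. Lean on these libraries where they do the work, as an engineer would, in place of code of your own. Each camera call takes 0.05 s, during which the arm holds its last target. There are 200 camera calls.

## Working session

There is one attempt and no reset: what is moved stays moved. The work goes in short steps, Python scripts to look and compute and a tool call to move; the robot and the scene stay as the last step left them, time stands still between calls to the robot, and variables do not carry over. Pictures are saved under pics/ and viewed, at most 10 in all, crops included, and the job is handed in when it is done.

Besides the shell and the picture viewer there is one more tool, called after "Call:" as a command line: name --argument value ..., lists and objects as JSON in quotes. step_arm: Moves the arm, as the interface text tells. Its arguments: {"type":"object","properties":{"commands":{"type":"array"},"fingers":{"type":"number"},"grip_force":{"type":"number"}},"required":["commands"]}

```bash
ls; mkdir -p pics
python3 - <<'E'
from cell import *
import cv2
for c in ("scene","top"):
    im=read_camera(c); cv2.imwrite(f"pics/{c}0.png",im[:,:,::-1])
    k=get_calibration(c); print(c,k)
    for n in ("thick_blank","thin_blank","square_blank","magazine"):
        for d in search_frame(c,n): print(c,n,[round(float(v),3) for v in d["at"]],round(d["confidence"],2))
s=observe(); print(s)
E
```

```text
pics
scene {'camera_matrix': array([[494.78650033,   0.        , 326.34982534],
       [  0.        , 494.78650033, 198.15910042],
       [  0.        ,   0.        ,   1.        ]]), 'dist_coeffs': array([-0.15851854,  0.        ,  0.        ,  0.        ,  0.        ]), 'world_from_camera': array([[ 0.76196408, -0.53969398,  0.35796808,  0.89120134],
       [ 0.64755373,  0.64278354, -0.40927189, -0.5200665 ],
       [-0.00921442,  0.54365405,  0.83925882,  1.01253553],
       [ 0.        ,  0.        ,  0.        ,  1.        ]])}
scene thick_blank [0.392, -0.098, 0.04] 0.72
scene thin_blank [0.577, -0.431, 0.022] 0.8
scene thin_blank [0.571, -0.287, 0.068] 0.68
scene thin_blank [0.394, -0.266, 0.025] 0.66
scene square_blank [0.559, -0.208, 0.074] 0.96
scene magazine [0.538, 0.197, 0.032] 0.95
top {'camera_matrix': array([[418.31783743,   0.        , 328.31412111],
       [  0.        , 418.31783743, 203.24858251],
       [  0.        ,   0.        ,   1.        ]]), 'dist_coeffs': array([0.03160228, 0.        , 0.        , 0.        , 0.        ]), 'world_from_camera': array([[-6
[... 614 characters left out ...]
.216, 0.042] 0.94
{'time': 0.5, 'qpos': array([-1.37600297e+00,  3.42029914e-01,  1.52415592e+00,  4.27236170e-06,
        1.27539577e+00, -1.46019519e-01]), 'qvel': array([-0.0008949 , -0.00173558,  0.00102335,  0.0023023 , -0.00127049,
        0.00107101]), 'joint_efforts': array([-1.87657410e-03, -4.30816126e+01, -2.44310492e+01,  7.17846025e-02,
        4.88848414e-02, -1.64167892e-05]), 'tool_pos': array([ 0.17549446, -0.49479371,  0.22670542]), 'tool_rot': array([ 3.14158113e+00, -2.43644988e-06,  3.40811634e-01]), 'contact_force': array([-0.51323423, -0.07753262,  0.37660628]), 'torque': array([-0.03711959, -0.00325675,  0.00189575]), 'grip_force': 0.0, 'opening': 0.09211879260708465}
```

View pics/top0.png

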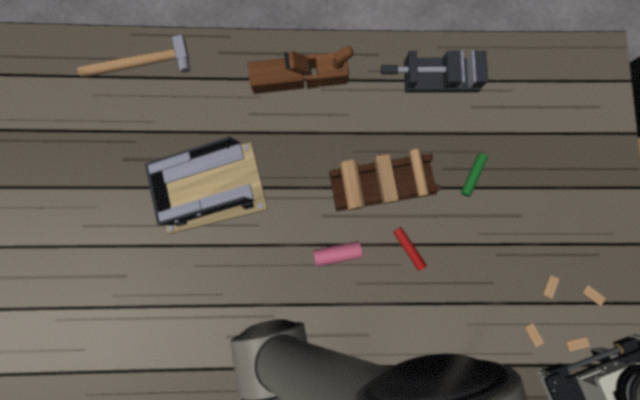

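View pics/scene0.png

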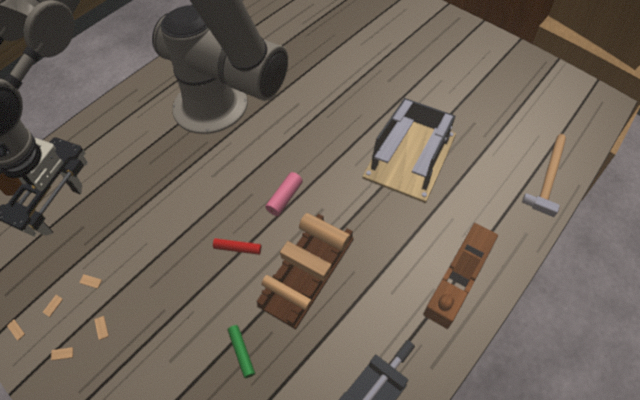

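The top view shows the rack with three pale blanks: thick at (351,184), square at (387,178) and thin at (419,172). Possible confusions for thick are the pink cylinder (338,254) and the square blank. For thin they are red (410,248) and green (475,174). By the description I choose the pale ones at (351,184) and (419,172). The magazine is at (205,185).

Next I take one close crop of each.

Run:
```python
import cv2,numpy as np
t=cv2.imread("pics/top0.png");s=cv2.imread("pics/scene0.png")
a=cv2.resize(t[130:240,135:275],(700,550),interpolation=cv2.INTER_CUBIC)
b=cv2.resize(t[140:220,320:450],(780,480),interpolation=cv2.INTER_CUBIC)
c=cv2.resize(s[85:210,350:470],(576,600),interpolation=cv2.INTER_CUBIC)
cv2.imwrite("pics/a.png",a);cv2.imwrite("pics/b.png",b);cv2.imwrite("pics/c.png",c)
```

```text
(no output)
```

View pics/a.png

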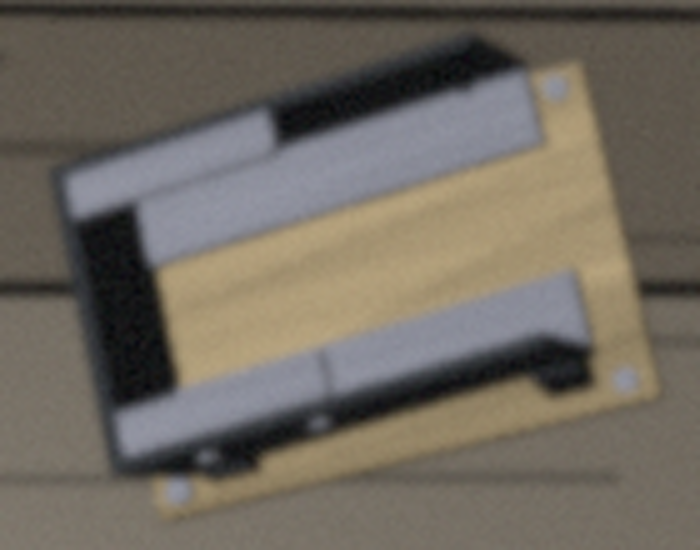

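View pics/b.png

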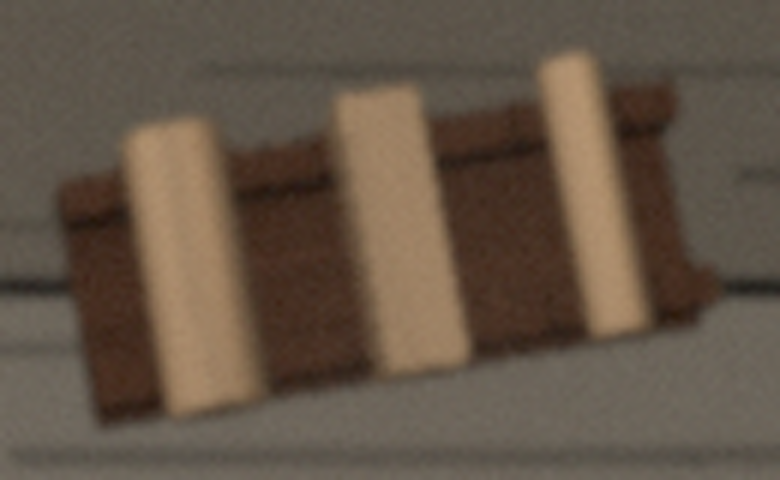

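View pics/c.png

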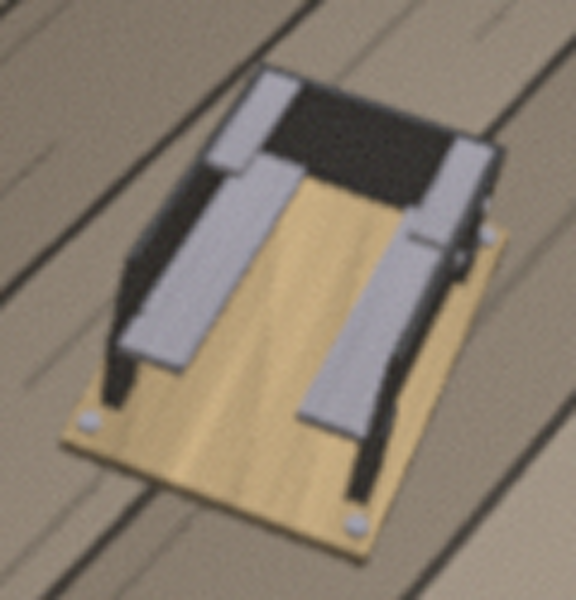

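The crops show the rack in the top view: round thick on the left, flat square in the middle, round thin on the right. The magazine's stop is on the left in the top view (world +y), and its open upper end is towards the rack. Next I fit the poses from these corners.

```bash
cat > h.py <<'E'
import cv2,numpy as np
from cell import get_calibration
F=np.diag([1.,-1,-1])
def proj(c,P):
    k=get_calibration(c);T=np.array(k["world_from_camera"]);R=F@T[:3,:3].T
    return cv2.projectPoints(np.float64(P).reshape(-1,3),R,-R@T[:3,3],k["camera_matrix"],k["dist_coeffs"])[0][:,0]
def unproj(c,uv,z):
    k=get_calibration(c);T=np.array(k["world_from_camera"])
    n=cv2.undistortPoints(np.float64(uv).reshape(-1,1,2),k["camera_matrix"],k["dist_coeffs"])[:,0]
    d=(T[:3,:3]@F@np.c_[n,np.ones(len(n))].T).T
    return T[:3,3]+d*((z-T[2,3])/d[:,2])[:,None]
E
python3 - <<'E'
from h import *
from scipy.optimize import least_squares
np.set_printoptions(precision=4,suppress=True)
M=[("top",543,145,30,-99,78),("top",577,272,-30,-99,78),("top",55,172,66,96,82),("top",115,470,-66,96,82),("top",275,145,45,10,99),("top",325,348,-45,10,99),("top",580,65,85,-120,12),("top",658,397,-85,-120,12),("top",158,517,-85,120,12),
("scene",298,415,30,-99,78),("scene",183,370,-30,-99,78),("scene",268,65,-66,96,82),("scene",500,150,66,96,82),("scene",243,172,-45,10,99),("scene",408,235,45,10,99),("scene",62,440,-85,-120,12),("scene",365,560,85,-120,12),("scene",508,232,85,120,12)]
def pix(m): return (135+m[1]/5,130+m[2]/5) if m[0]=="top" else (350+m[1]/4.8,85+m[2]/4.8)
def res(p,full=False):
    c,s=np.cos(p[2]),np.sin(p[2]);r=[]
    for m in M:
        x,y,z=np.array(m[3:])/1000.
        r.append(proj(m[0],[p[0]+c*x-s*y,p[1]+s*x+c*y,z])[0]-pix(m))
    return np.array(r) if full else np.ravel(r)
f=least_squares(res,[.54,.21,.2],loss="soft_l1");print("mag",f.x);print(res(f.x,True).round(1).tolist())
B={"thick":(.06,[(125,135),(212,120),(170,412),(255,400)]),"thin":(.0525,[(540,68),(597,55),(592,335),(650,325)]),"square":(.072,[(337,97),(420,88),(385,372),(468,362)])}
for n,(z,q) in B.items():
    w=unproj("top",[(320+u/6,140+v/6) for u,v in q],z)
    a=(w[0]+w[1])/2;b=(w[2]+w[3])/2;d=a-b
    print(n,(a+b)/2,"len",np.linalg.norm(d),"yaw",np.arctan2(d[1],d[0]),"wid",np.linalg.norm(w[0]-w[1]))
    print("  scene px",proj("scene",[a,b]).tolist())
E
```

```text
mag [0.5401 0.2131 0.2462]
[[-1.4, -1.6], [-2.2, -1.7], [5.8, -2.4], [5.7, -4.8], [0.1, 1.1], [-1.3, -0.3], [-0.8, -2.0], [-0.4, -1.4], [-1.0, -0.5], [-0.9, -1.8], [-0.6, -1.4], [-2.7, 2.6], [-2.7, 1.9], [-1.2, 0.9], [-1.1, 0.2], [-1.5, -1.6], [-0.4, -1.4], [0.0, -1.2]]
thick [ 0.5352 -0.1251  0.06  ] len 0.11019620398004105 yaw 0.1404629294525359 wid 0.034441383055298
  scene px [[344.73304043937185, 242.54510916168016], [302.52594645474494, 219.35076894013457]]
thin [ 0.565  -0.2847  0.0525] len 0.10864231675488903 yaw 0.1537502031253103 wid 0.02339267502477087
  scene px [[306.2955142830049, 304.95527446910137], [262.9281904189845, 279.3372779647034]]
square [ 0.5473 -0.2053  0.072 ] len 0.10802735812384376 yaw 0.1447764065638769 wid 0.032366140456315355
  scene px [[324.5369745829328, 268.96429702636976], [281.86361570887004, 244.61731101490727]]
```

Run:
```python
from h import *
from scipy.optimize import least_squares
np.set_printoptions(precision=4,suppress=True)
M=[("top",543,145,30,-99,78),("top",577,272,-30,-99,78),("top",55,172,66,109,80),("top",115,470,-66,109,80),("top",580,65,85,-120,12),("top",658,397,-85,-120,12),("top",158,517,-85,120,12),
("scene",298,415,30,-99,78),("scene",183,370,-30,-99,78),("scene",268,65,-66,109,80),("scene",500,150,66,109,80),("scene",62,440,-85,-120,12),("scene",365,560,85,-120,12),("scene",508,232,85,120,12)]
def pix(m): return (135+m[1]/5,130+m[2]/5) if m[0]=="top" else (350+m[1]/4.8,85+m[2]/4.8)
def W(p,q):
    c,s=np.cos(p[2]),np.sin(p[2]);x,y,z=np.array(q)/1000.;return np.array([p[0]+c*x-s*y,p[1]+s*x+c*y,z])
def res(p,full=False):
    r=[proj(m[0],W(p,m[3:]))[0]-pix(m) for m in M]
    return np.array(r) if full else np.ravel(r)
f=least_squares(res,[.54,.21,.2],loss="soft_l1");print("mag",f.x);print(res(f.x,True).round(1).tolist())
print("bay -50",W(f.x,(0,-50,86)),"bay -70",W(f.x,(0,-70,86)))
# check blanks in scene by silhouette centroid of pale wood
im=cv2.imread("pics/scene0.png");hsv=cv2.cvtColor(im,cv2.COLOR_BGR2HSV)
for cam,box in(("scene",(205,325,255,360)),("top",(140,220,320,450))):
    im=cv2.imread(f"pics/{cam}0.png");v0,v1,u0,u1=box
    m=(im[v0:v1,u0:u1,2]>115).astype(np.uint8)
    n,l,st,ce=cv2.connectedComponentsWithStats(m)
    for i in range(1,n):
        if st[i,4]>60:
            r=cv2.minAreaRect(np.argwhere(l==i)[:,::-1].astype(np.float32))
            print(cam,st[i,4],np.round(np.array(r[0])+(u0,v0),1),np.round(r[1],1),round(r[2],1))
P={"thick":(.5352,-.1251,.06),"square":(.5473,-.2053,.056),"thin":(.565,-.2847,.0525)}
for n,p in P.items(): print(n,proj("scene",p)[0],proj("top",p)[0])
```

```text
mag [0.5402 0.2115 0.2444]
[[-0.7, -1.6], [-1.6, -1.7], [1.0, -0.9], [0.7, -3.3], [-0.1, -1.9], [0.3, -1.4], [-0.4, -0.7], [-1.3, -1.4], [-1.0, -1.0], [-1.2, 0.2], [-1.5, -0.6], [-1.9, -1.3], [-0.8, -1.0], [-0.2, -0.7]]
bay -50 [0.5523 0.163  0.086 ] bay -70 [0.5572 0.1436 0.086 ]
scene 328 [264.2 214.7] [14.1 38.9] 45.0
scene 3747 [307. 240.] [ 70. 104.] 90.0
scene 2362 [345.3 276.3] [ 40.  124.2] 25.4
scene 943 [273.2 293.7] [58.1 54.3] 55.1
scene 259 [349.  312.5] [23. 20.] 90.0
top 447 [418.  171.6] [47.5  9.6] 78.7
top 679 [386.2 177.6] [47.9 14.3] 78.7
top 709 [351.  183.6] [48.5 15. ] 80.0
thick [323.2968 230.7915] [351.7401 184.2911]
square [303.2418 259.9525] [385.869  179.5331]
thin [284.2496 292.0042] [419.1036 172.4594]
```

Call:
step_arm --commands '[{"translation":[0,0,0],"roll":0.09},{"translation":[0,0,0],"roll":0.09},{"translation":[24.5,-18.2,4.5],"roll":0},{"translation":[24.5,-18.2,4.5],"roll":0},{"translation":[24.5,-18.2,4.5],"roll":0},{"translation":[24.5,-18.2,4.5],"roll":0},{"translation":[24.5,-18.2,4.5],"roll":0},{"translation":[24.5,-18.2,4.5],"roll":0},{"translation":[24.5,-18.2,4.5],"roll":0},{"translation":[24.5,-18.2,4.5],"roll":0},{"translation":[24.5,-18.2,4.5],"roll":0},{"translation":[24.5,-18.2,4.5],"roll":0},{"translation":[24.5,-18.2,4.5],"roll":0},{"translation":[24.5,-18.2,4.5],"roll":0},{"translation":[24.5,-18.2,4.5],"roll":0},{"translation":[24.5,-18.2,4.5],"roll":0},{"translation":[24.5,-18.2,4.5],"roll":0},{"translation":[24.5,-18.2,4.5],"roll":0},{"translation":[24.5,-18.2,4.5],"roll":0},{"translation":[0,0,0],"roll":0}]' --fingers 0.65 --grip_force 15

```text
time: 2.17
tool_pos: [0.5396, -0.1191, 0.1493]
tool_rot: [-3.14, -0.001, 0.164]
contact_force: [-1.8, 0.1, 0.3]
opening: 0.0595
grip_force: 0.0
```

Call:
step_arm --commands '[{"translation":[0,0,10],"roll":0},{"translation":[0,0,15],"roll":0},{"translation":[0,0,15],"roll":0},{"translation":[0,0,15],"roll":0},{"translation":[0,0,5],"roll":0},{"translation":[0,0,0],"roll":0},{"translation":[0,0,0],"roll":0}]'

```text
time: 2.75
tool_pos: [0.5368, -0.1234, 0.0904]
tool_rot: [3.141, 0.0, 0.16]
contact_force: [-0.6, -0.3, 0.3]
opening: 0.0597
grip_force: 0.0
```

Run:
```python
from cell import *
import cv2
s=observe();print(s["tool_pos"],s["tool_rot"],s["contact_force"])
im=read_camera("scene")[:,:,::-1]
cv2.imwrite("pics/g1.png",cv2.resize(im[140:340,210:410],(600,600),interpolation=cv2.INTER_CUBIC))
```

```text
[ 0.53680366 -0.12341976  0.09035714] [3.14146802e+00 1.89631893e-04 1.59895197e-01] [-0.57168594 -0.31187263  0.26823485]
```

View pics/g1.png

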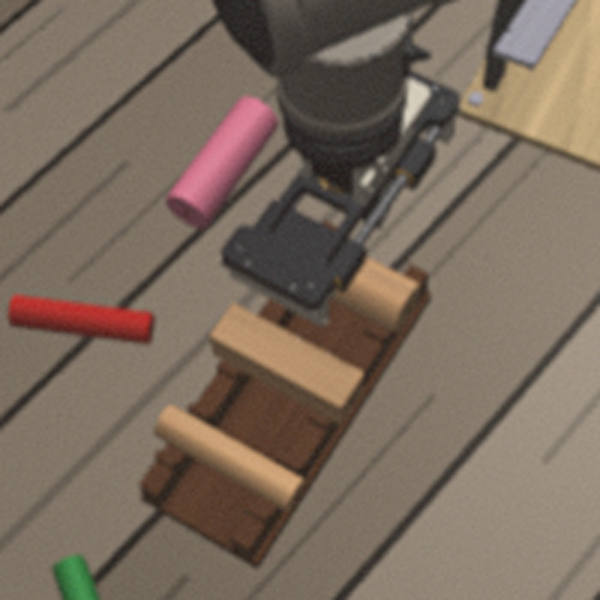

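The gripper straddles the thick blank: its near finger at crop (320,315) stands clear between the thick and square blanks. I now descend and grip.

Call:
step_arm --commands '[{"translation":[0,0,8],"roll":0},{"translation":[0,0,8],"roll":0},{"translation":[0,0,8],"roll":0},{"translation":[0,0,8],"roll":0},{"translation":[0,0,8],"roll":0},{"translation":[0,0,6],"roll":0},{"translation":[0,0,3],"roll":0},{"translation":[0,0,0],"roll":0}]'

```text
time: 3.47
tool_pos: [0.5366, -0.1226, 0.0402]
tool_rot: [-3.141, 0.001, 0.161]
contact_force: [-0.2, 0.1, -0.4]
opening: 0.0597
grip_force: 0.0
```

Call:
step_arm --commands '[{"translation":[0,0,0],"roll":0},{"translation":[0,0,0],"roll":0},{"translation":[0,0,0],"roll":0},{"translation":[0,0,0],"roll":0},{"translation":[0,0,0],"roll":0},{"translation":[0,0,0],"roll":0},{"translation":[0,0,0],"roll":0},{"translation":[0,0,0],"roll":0}]' --fingers 0.3 --grip_force 15

```text
time: 4.13
tool_pos: [0.5377, -0.1234, 0.0417]
tool_rot: [3.14, -0.001, 0.161]
contact_force: [1.0, -5.4, 2.4]
opening: 0.0395
grip_force: 15.0
```

Call:
step_arm --commands '[{"translation":[0,0,-10],"roll":0},{"translation":[0,0,-20],"roll":0},{"translation":[0,0,-20],"roll":0},{"translation":[0,0,-20],"roll":0},{"translation":[0,0,-20],"roll":0},{"translation":[0,0,-20],"roll":0},{"translation":[0,0,-10],"roll":0},{"translation":[0,0,0],"roll":-0.084},{"translation":[0,0,0],"roll":0}]'

```text
time: 4.88
tool_pos: [0.5369, -0.1221, 0.1616]
tool_rot: [-3.141, -0.0, 0.248]
contact_force: [-0.1, 0.4, -0.1]
opening: 0.0391
grip_force: 15.0
```

Call:
step_arm --commands '[{"translation":[3.5,-11.2,0],"roll":0},{"translation":[7,-22.4,0],"roll":0},{"translation":[7,-22.4,0],"roll":0},{"translation":[7,-22.4,0],"roll":0},{"translation":[7,-22.4,0],"roll":0},{"translation":[7,-22.4,0],"roll":0},{"translation":[7,-22.4,0],"roll":0},{"translation":[7,-22.4,0],"roll":0},{"translation":[7,-22.4,0],"roll":0},{"translation":[7,-22.4,0],"roll":0},{"translation":[7,-22.4,0],"roll":0},{"translation":[7,-22.4,0],"roll":0},{"translation":[3.5,-11.2,0],"roll":0},{"translation":[0,0,0],"roll":0},{"translation":[0,0,0],"roll":0},{"translation":[0,0,0],"roll":0}]'

```text
time: 6.22
tool_pos: [0.5531, 0.1578, 0.1608]
tool_rot: [3.141, 0.001, 0.244]
contact_force: [0.4, -0.7, -1.1]
opening: 0.0397
grip_force: 15.0
```

Run:
```python
from cell import *
import cv2,numpy as np
s=observe();print(s["tool_pos"],s["tool_rot"],s["contact_force"],s["opening"])
a=read_camera("scene")[80:230,330:480,::-1];b=read_camera("top")[120:250,130:280,::-1]
cv2.imwrite("pics/p1.png",np.hstack([cv2.resize(a,(400,400),interpolation=3-1),cv2.resize(b,(400,400),interpolation=2)]))
```

```text
[0.55307357 0.15777704 0.16075909] [3.14126615e+00 1.17044652e-03 2.43927405e-01] [ 0.42410282 -0.70940969 -1.06498656] 0.03965693720934572
```

View pics/p1.png

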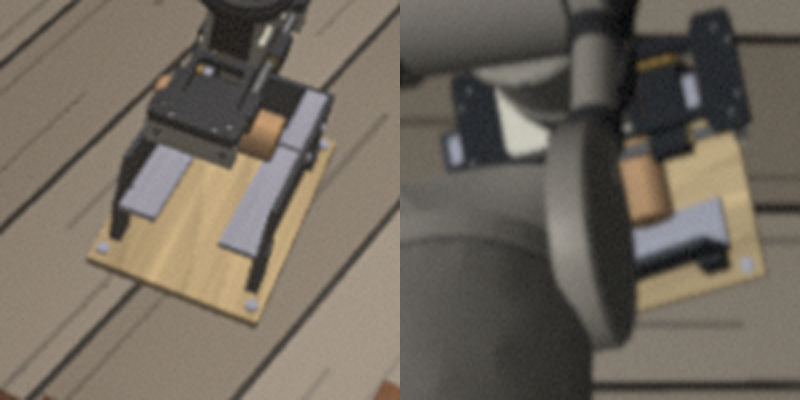

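The scene crop (left) shows the blank held level above the upper half, with its ends at about (283,135) and (158,82). I check how well it is centred along x.

Run:
```python
from h import *
c=np.array([.5531,.1578,.1798]);a=np.array([.970,.243,0])
f=lambda p,s:((p-([330,80] if s=="scene" else [130,120]))*([400/150,400/150] if s=="scene" else [400/150,400/130])+([0,0] if s=="scene" else [400,0])).round().tolist()
y=np.array([-.243,.97,0]);z=np.array([0,0,1])
for e in(-.055,.055):
  for s in("scene","top"):
    ring=[c+a*e+.02*(np.cos(t)*y+np.sin(t)*z) for t in np.arange(0,6.28,.785)]
    print(e,s,f(proj(s,np.array(ring)),s))
```

```text
-0.055 scene [[164.0, 81.0], [163.0, 74.0], [157.0, 80.0], [150.0, 96.0], [146.0, 112.0], [147.0, 118.0], [153.0, 112.0], [160.0, 96.0]]
-0.055 top [[619.0, 223.0], [623.0, 217.0], [640.0, 210.0], [661.0, 206.0], [672.0, 208.0], [668.0, 214.0], [652.0, 221.0], [632.0, 225.0]]
0.055 scene [[285.0, 124.0], [286.0, 117.0], [281.0, 124.0], [275.0, 141.0], [269.0, 157.0], [269.0, 163.0], [273.0, 156.0], [280.0, 140.0]]
0.055 top [[588.0, 63.0], [591.0, 54.0], [608.0, 46.0], [629.0, 44.0], [641.0, 49.0], [637.0, 57.0], [621.0, 65.0], [601.0, 67.0]]
```

The predicted ends match the picture within about 3 mm, so the blank is centred. Lowering.

Call:
step_arm --commands '[{"translation":[0,0,10],"roll":0},{"translation":[0,0,10],"roll":0},{"translation":[0,0,10],"roll":0},{"translation":[0,0,10],"roll":0},{"translation":[0,0,10],"roll":0},{"translation":[0,0,10],"roll":0},{"translation":[0,0,10],"roll":0},{"translation":[0,0,8],"roll":0},{"translation":[0,0,6],"roll":0},{"translation":[0,0,4],"roll":0},{"translation":[0,0,2],"roll":0},{"translation":[0,0,0],"roll":0},{"translation":[0,0,0],"roll":0},{"translation":[0,0,0],"roll":0}]'

```text
time: 7.48
tool_pos: [0.5538, 0.1585, 0.0717]
tool_rot: [3.141, -0.001, 0.245]
contact_force: [-1.1, -0.0, -1.1]
opening: 0.0397
grip_force: 15.0
```

Call:
step_arm --commands '[{"translation":[0,0,1],"roll":0},{"translation":[0,0,0],"roll":0},{"translation":[0,0,0],"roll":0},{"translation":[0,0,0],"roll":0},{"translation":[0,0,0],"roll":0},{"translation":[0,0,0],"roll":0},{"translation":[0,0,0],"roll":0},{"translation":[0,0,0],"roll":0}]' --fingers 0.6

```text
time: 8.15
tool_pos: [0.5535, 0.1584, 0.0702]
tool_rot: [3.142, -0.0, 0.245]
contact_force: [0.8, 0.6, -0.2]
opening: 0.0548
grip_force: 0.1
```

Call:
step_arm --commands '[{"translation":[0,0,-5],"roll":0},{"translation":[0,0,-8],"roll":0},{"translation":[0,0,-8],"roll":0},{"translation":[0,0,-8],"roll":0},{"translation":[0,0,-10],"roll":0},{"translation":[0,0,-15],"roll":0},{"translation":[0,0,-20],"roll":0},{"translation":[0,0,-20],"roll":0},{"translation":[0,0,0],"roll":0}]'

```text
time: 8.9
tool_pos: [0.5557, 0.1588, 0.1694]
tool_rot: [3.141, -0.008, 0.245]
contact_force: [0.6, 0.6, 0.3]
opening: 0.0552
grip_force: 0.0
```

Call:
step_arm --commands '[{"translation":[-5.5,25.3,0],"roll":0},{"translation":[-5.5,25.3,0],"roll":0},{"translation":[-5.5,25.3,0],"roll":0},{"translation":[-5.5,25.3,0],"roll":0},{"translation":[-5.5,25.3,0],"roll":0},{"translation":[-5.5,25.3,0],"roll":0},{"translation":[-5.5,25.3,0],"roll":0},{"translation":[-5.5,25.3,0],"roll":0},{"translation":[-5.5,25.3,0],"roll":0},{"translation":[-5.5,25.3,0],"roll":0},{"translation":[-5.5,25.3,0],"roll":0},{"translation":[-5.5,25.3,0],"roll":0},{"translation":[-5.5,25.3,0],"roll":0},{"translation":[-5.5,25.3,0],"roll":0},{"translation":[-5.5,25.3,0],"roll":0},{"translation":[-5.5,25.3,0],"roll":0},{"translation":[-5.5,25.3,0],"roll":0},{"translation":[0,0,0],"roll":0.084},{"translation":[0,0,0],"roll":0},{"translation":[0,0,0],"roll":0}]'

```text
time: 10.57
tool_pos: [0.5667, -0.2814, 0.1641]
tool_rot: [-3.141, 0.0, 0.162]
contact_force: [0.1, -0.4, 0.3]
opening: 0.0552
grip_force: 0.0
```

Run:
```python
from cell import *
import cv2,numpy as np
s=observe();print(s["tool_pos"],s["tool_rot"],s["contact_force"],s["opening"])
I=read_camera("scene")[:,:,::-1];T=read_camera("top")[:,:,::-1]
a=I[80:230,350:480];b=I[210:360,220:370]
cv2.imwrite("pics/q1.png",np.hstack([cv2.resize(a,(347,400),interpolation=2),cv2.resize(b,(400,400),interpolation=2)]))
cv2.imwrite("pics/q1t.png",T)
```

```text
[ 0.56668901 -0.28138149  0.16410115] [-3.14104602e+00  3.16115208e-04  1.62334817e-01] [ 0.1199088  -0.42567018  0.26614012] 0.05515403809672106
```

View pics/q1.png

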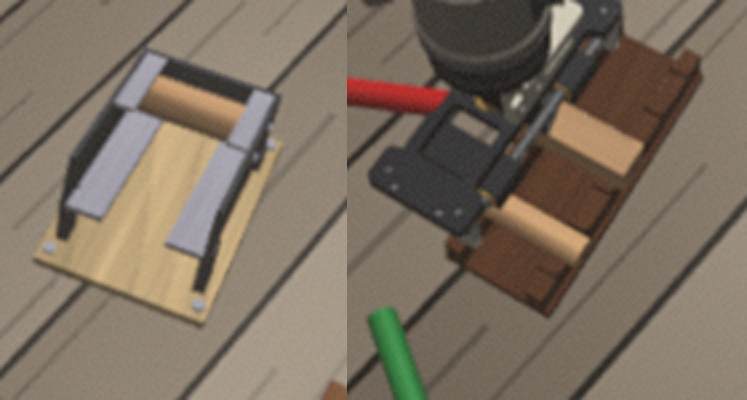

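The left part shows the thick blank against the stop under the lips, at crop (195,105). The right part shows the gripper above the thin blank. Next I descend on it.

Call:
step_arm --commands '[{"translation":[0,1.5,15],"roll":0},{"translation":[0,0,20],"roll":0},{"translation":[0,0,20],"roll":0},{"translation":[0,0,15],"roll":0},{"translation":[0,0,10],"roll":0},{"translation":[0,0,10],"roll":0},{"translation":[0,0,8],"roll":0},{"translation":[0,0,8],"roll":0},{"translation":[0,0,8],"roll":0},{"translation":[0,0,8],"roll":0},{"translation":[0,0,5],"roll":0},{"translation":[0,0,3],"roll":0},{"translation":[0,0,0],"roll":0},{"translation":[0,0,0],"roll":0}]'

```text
time: 11.83
tool_pos: [0.5673, -0.2831, 0.0343]
tool_rot: [3.141, -0.0, 0.161]
contact_force: [0.3, -0.4, -0.3]
opening: 0.0551
grip_force: 0.0
```

Call:
step_arm --commands '[{"translation":[0,0,0],"roll":0},{"translation":[0,0,0],"roll":0},{"translation":[0,0,0],"roll":0},{"translation":[0,0,0],"roll":0},{"translation":[0,0,0],"roll":0},{"translation":[0,0,0],"roll":0},{"translation":[0,0,0],"roll":0},{"translation":[0,0,0],"roll":0},{"translation":[0,0,0],"roll":0},{"translation":[0,0,0],"roll":0}]' --fingers 0.15 --grip_force 12

```text
time: 12.67
tool_pos: [0.5672, -0.2831, 0.0344]
tool_rot: [3.141, -0.0, 0.161]
contact_force: [0.6, -0.5, 1.0]
opening: 0.0243
grip_force: 12.0
```

Call:
step_arm --commands '[{"translation":[0,0,-10],"roll":0},{"translation":[0,0,-20],"roll":0},{"translation":[0,0,-20],"roll":0},{"translation":[0,0,-20],"roll":0},{"translation":[0,0,-20],"roll":0},{"translation":[0,0,-20],"roll":0},{"translation":[0,0,-20],"roll":0},{"translation":[0,0,0],"roll":-0.084},{"translation":[0,0,0],"roll":0}]'

```text
time: 13.42
tool_pos: [0.5678, -0.2833, 0.1664]
tool_rot: [3.139, -0.002, 0.248]
contact_force: [-0.6, -0.6, -0.3]
opening: 0.0246
grip_force: 12.0
```

Call:
step_arm --commands '[{"translation":[5.5,-25.1,0],"roll":0},{"translation":[5.5,-25.1,0],"roll":0},{"translation":[5.5,-25.1,0],"roll":0},{"translation":[5.5,-25.1,0],"roll":0},{"translation":[5.5,-25.1,0],"roll":0},{"translation":[5.5,-25.1,0],"roll":0},{"translation":[5.5,-25.1,0],"roll":0},{"translation":[5.5,-25.1,0],"roll":0},{"translation":[5.5,-25.1,0],"roll":0},{"translation":[5.5,-25.1,0],"roll":0},{"translation":[5.5,-25.1,0],"roll":0},{"translation":[5.5,-25.1,0],"roll":0},{"translation":[5.5,-25.1,0],"roll":0},{"translation":[5.5,-25.1,0],"roll":0},{"translation":[5.5,-25.1,0],"roll":0},{"translation":[5.5,-25.1,0],"roll":0},{"translation":[5.5,-25.1,0],"roll":0},{"translation":[0,0,0],"roll":0},{"translation":[0,0,0],"roll":0},{"translation":[0,0,0],"roll":0}]'

```text
time: 15.08
tool_pos: [0.5541, 0.1532, 0.1638]
tool_rot: [3.141, 0.001, 0.244]
contact_force: [-0.0, -0.7, -0.9]
opening: 0.0247
grip_force: 12.0
```

Run:
```python
from cell import *
import cv2,numpy as np
s=observe();print(s["tool_pos"],s["tool_rot"],s["contact_force"],s["opening"])
a=read_camera("scene")[80:230,330:480,::-1];b=read_camera("top")[120:250,130:280,::-1]
cv2.imwrite("pics/p2.png",np.hstack([cv2.resize(a,(400,400),interpolation=2),cv2.resize(b,(400,400),interpolation=2)]))
```

```text
[0.5541384  0.1532454  0.16376462] [3.14120826e+00 1.25007800e-03 2.44021479e-01] [-0.01917925 -0.68135779 -0.89764346] 0.02470141619299756
```

View pics/p2.png

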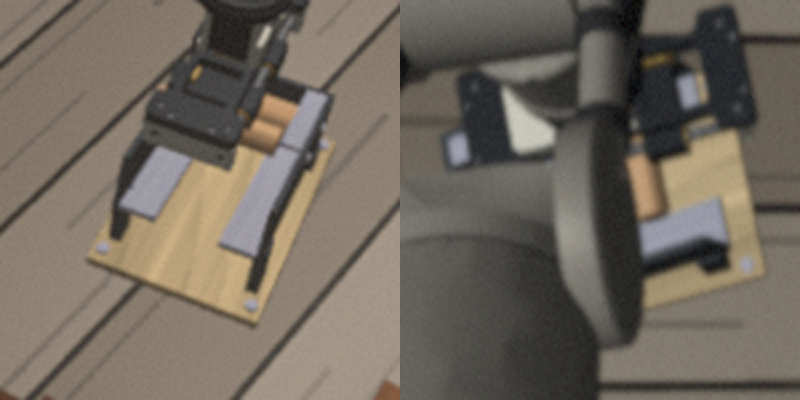

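The thin blank is held level over the open half and is centred like the first one (lower end near (650,217) in the right part). I lower, release and withdraw.

Call:
step_arm --commands '[{"translation":[0,0,10],"roll":0},{"translation":[0,0,10],"roll":0},{"translation":[0,0,10],"roll":0},{"translation":[0,0,10],"roll":0},{"translation":[0,0,10],"roll":0},{"translation":[0,0,10],"roll":0},{"translation":[0,0,10],"roll":0},{"translation":[0,0,9],"roll":0},{"translation":[0,0,8],"roll":0},{"translation":[0,0,6],"roll":0},{"translation":[0,0,4],"roll":0},{"translation":[0,0,2],"roll":0},{"translation":[0,0,0],"roll":0},{"translation":[0,0,0],"roll":0},{"translation":[0,0,0],"roll":0}]'

```text
time: 16.43
tool_pos: [0.5549, 0.1537, 0.0657]
tool_rot: [3.141, -0.001, 0.245]
contact_force: [-0.0, 0.7, -1.2]
opening: 0.0244
grip_force: 12.0
```

Call:
step_arm --commands '[{"translation":[0,0,0.5],"roll":0},{"translation":[0,0,0],"roll":0},{"translation":[0,0,0],"roll":0},{"translation":[0,0,0],"roll":0},{"translation":[0,0,0],"roll":0},{"translation":[0,0,0],"roll":0},{"translation":[0,0,0],"roll":0},{"translation":[0,0,0],"roll":0}]' --fingers 0.42

```text
time: 17.1
tool_pos: [0.5546, 0.1536, 0.0647]
tool_rot: [3.142, -0.0, 0.245]
contact_force: [0.2, 0.6, -0.7]
opening: 0.0387
grip_force: 0.1
```

Call:
step_arm --commands '[{"translation":[0,0,-5],"roll":0},{"translation":[0,0,-8],"roll":0},{"translation":[0,0,-8],"roll":0},{"translation":[0,0,-8],"roll":0},{"translation":[0,0,-10],"roll":0},{"translation":[0,0,-15],"roll":0},{"translation":[0,0,-20],"roll":0},{"translation":[0,0,-20],"roll":0},{"translation":[0,0,-20],"roll":0},{"translation":[0,30,0],"roll":0},{"translation":[0,30,0],"roll":0},{"translation":[0,30,0],"roll":0},{"translation":[0,30,0],"roll":0},{"translation":[0,30,0],"roll":0},{"translation":[0,30,0],"roll":0},{"translation":[0,30,0],"roll":0},{"translation":[0,20,0],"roll":0},{"translation":[0,0,0],"roll":0},{"translation":[0,0,0],"roll":0}]'

```text
time: 18.68
tool_pos: [0.6103, -0.0704, 0.1793]
tool_rot: [3.142, -0.0, 0.243]
contact_force: [0.3, 0.3, -0.4]
opening: 0.0386
grip_force: 0.0
```

Run:
```python
from cell import *
from h import *
s=observe();print(s["time"],s["tool_pos"],s["contact_force"],s["opening"])
I=read_camera("scene")[:,:,::-1];T=read_camera("top")[:,:,::-1]
cv2.imwrite("pics/f.png",np.hstack([cv2.resize(I[80:360,220:480],(409,440),interpolation=2),cv2.resize(T[120:250,130:250],(391,440),interpolation=2)]))
m=(.5402,.2115,.2444);c,sn=np.cos(m[2]),np.sin(m[2])
for n,y,z in(("thick",.080,.054),("thin",.048,.055)):
    p=[m[0]-sn*y,m[1]+c*y,z];a=proj("scene",p)[0];b=proj("top",p)[0]
    print(n,(a-[220,80])*1.573,(b-[130,120])*[391/120,440/130]+[409,0])
```

```text
18.6833 [ 0.61026046 -0.07041111  0.17929349] [ 0.31894806  0.30713953 -0.42795195] 0.03860578940033462
thick [319.54430252  65.03014708] [539.49981108 239.59052518]
thin [312.97590871  77.83002528] [584.88746093 228.04360898]
```

View pics/f.png

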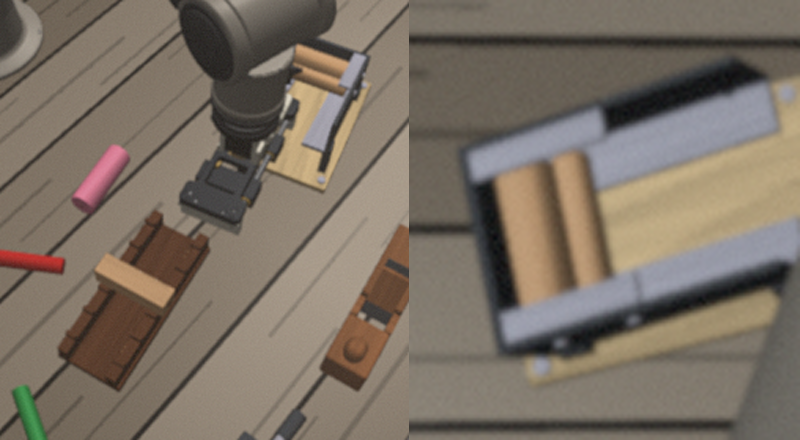

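The thick blank lies against the stop at right-crop (538,235) and the thin one right behind it at (583,218). Both match the predicted places, the square blank is still on the rack, and the robot is clear of everything.

```bash
python3 -c "
from cell import *
print(hand_in())"
```

```text
the job is handed in; nothing more can be done
None
```

The job is handed in: the thick blank lies against the stop with the thin one right behind it, the square blank is still on the rack, and the arm was clear at about 19 s; no verdict was returned.

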